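# Hang the tool caddy on its cleat and stow the tube

### The arm

A 7-joint arm with a two-finger parallel gripper is mounted at the origin on a cart in front of the work surface, level with it; the furniture and walls round the work are solid. World frame = base frame: x ahead of the robot, y to its left, z up, the work surface at z = 0. Lengths are in m, angles in rad, forces in N, time in s.
With the tool pointing down it reaches from about 0.425 to 0.875 m from the base axis. Payload 4.7 kg.
Tool frame: the origin (TCP) lies on the centre line of the jaws, within the pads' length; the fingertips stand 22 mm ahead of it and the grasp point (between the pads) lies 3 mm ahead of it (ctrl.tcp_to_tips is the z of the fingertips in the tool frame, in m); z points along the fingers, y is the direction in which the jaws open and shut (so a half turn about z gives the same grasp; the last joint's range is limited). The gripper opens to 87 mm and grips with 3 to 60 N. Pads are 19 mm wide; open, the fingers measure 117 mm over their backs; the gripper's body (75 mm by 190 mm) begins 51 mm behind the grasp point.
Start: joints at [1.323, 0.321, -0.07, 1.45, 0.023, 1.371, -0.057], TCP at [0.168, -0.628, 0.245] pointing down, gripper open.
Joint ranges: [-2.86, 2.86], [-0.3, 2.09], [-1.38, 1.24], [0.06, 2.45], [-1.56, 4.7], [0.09, 2.05], [-2.69, 2.69]. Speed limits (rad/s): [2.57, 2.57, 3.14, 3.14, 3.14, 3.14, 3.14].

### API

Orientations are given as a rotation vector (axis times angle).
In Python, from bench import ctrl, cams gives the robot as it stands.
- The arm moves only by the tool move_arm, never from a script. Its argument "deltas" is a list of rows, each an object with "linear": the shift along the tool's x, y, z as a fraction of full scale, a list of three; "turn": the turn, a rotation vector about the tool's x, y, z as a fraction of full scale, a list of three; "claw": the closure, from 0 (fully open) to 1 (shut). In form: [{"linear": [tx, ty, tz], "turn": [wx, wy, wz], "claw": claw}, ...]. A call has 1 to 20 rows; each row shifts and turns the commanded pose from where the row before left it, along the tool's axes as they then stand; what a row does not reach is not made up. Full scale, the value 1, is 0.03 m for a shift and 4 degrees for a turn. A row lasts 1/12 s, in which the tool goes at most 41.7 mm and 7.16 degrees, less where a joint would pass 70% of its speed; a pose out of reach is approached as far as the arm can. A call with a number of a shift or a turn outside -1 to 1 is refused whole. A call with a gripper value outside its range is refused whole. The fingers move at their own pace and stop on an object; "grip_force" is the grip in N (left out, the last holds). Time passes only in rows, so rows that do not move let the fingers close. It gives the time, the measured TCP pose, the force and the opening at its end, in the units of the state.
- ctrl.get_state(): the state, without advancing time (a new reading comes with each control period).
- cams.get_image(name): name is "scene" or "top" or "wrist"; returns a dict with "image" (420x560x3 uint8, red, green, blue), "K" (3x3 intrinsics, pixels), "world_from_camera" (4x4, takes a point from camera to world coordinates); the wrist camera has in their place "tool_from_camera" (4x4, takes a point from camera to tool coordinates, whose origin is the TCP and whose axes are the flange's). Camera axes: x right, y down, z forward; pixel columns grow to the right and rows downward; lengths in m; the calibration is good to about 2 mm. The wrist camera is an equidistant fisheye: a pixel r from the principal point sees the ray r / f radians off the axis. A picture is of the moment at which its call begins: read the wrist's pose just before it. There is no depth.
- ctrl.close_job(): hands the job in, once; it reports no verdict.
The state is a dict: "time": time; "joint_positions": joint angles; "qd": joint speeds; "joint_torque": joint torques, N m; "position": TCP position; "tool_rot": TCP orientation; "ft_force": force on the tool from outside, world axes, zero at the start; "torque": the same for the moment, N m; "grip_width": opening from 0.0 (shut) to 1.0 (fully open).
Only numpy, scipy, OpenCV 4.12 (cv2) and the standard library are available. Lean on these libraries where they do the work, as an engineer would, in place of code of your own. Each camera call takes 0.05 s, during which the arm holds its last target. There are 200 camera calls.

### The job

Pick up the blue caddy (it has a grip bar in the middle), tip its top about 10 degrees towards the white board while you bring the slanted strip on its back over the board's cleat, then lower and level it so that it hooks fully home, centred on the cleat, and let go. Then lay the grey-and-white plastic tube flat on the bottom of either compartment, below the rim, and let go. Leave the dropper bottle, the slide box and the wafer carrier where they stand.

Things in the scene. Friction and masses are not known exactly. Their poses are not given: they have to be found in the camera images.
- cleat_board: Fixed white upright board on a dark foot (foot behind it), 260 mm wide, 16 thick, top 165 mm above the desk. Origin: on the desk under the middle of its front face. x points into the board (the front face looks to -x), y along it, z up. A 180 mm wide aluminium cleat runs along its front face.
- cleat_edge (a point): Middle of the cleat's upper edge, 17 mm in front of the board's face, 137 mm above the desk; axes as the board's. The cleat is a 5 mm plate that leaves the face 108 mm above the desk and slants up and outward, 30 degrees from vertical, to this edge: between it and the board is a V groove open at the top, 17 mm wide there.
- caddy: Loose blue open caddy, 0.36 to 0.56 kg. Origin: centre of the tray's underside; z up, +x to its back (hooked) side, y along its width. Tray 120 (x) by 200 (y) mm, floor and walls 4 mm, front and side rims 36 mm high, back plate 78 mm high. Hung home it is plumb (to 0.03 rad), x along the board's x, origin 84 mm in front of the board's face, about 83 mm above the desk.
- caddy_grip (a point): Middle of the black grip bar, at x = 6, y = 0, z = 46 mm of the caddy, near above its centre of mass; axes as the caddy's. Bar 72 mm long (x), 12 mm thick (y; pinch it across this, one finger in each compartment), 26 mm high, top 58 mm above the caddy's underside.
- caddy_hook (a point): Middle of the free lower edge of the strip on the caddy's back, at x = 81, y = 0, z = 40 mm of the caddy; axes as its. The 5 mm strip, 150 mm wide, leaves the back plate 76 mm up and slants down and backward to this edge. Two bumpers low on the back stand out 24 mm and rest on the board; strip and bumpers are slippery. Hung home the edge is in the V groove, 13 mm behind (+x of) cleat_edge and 12 to 14 mm lower.
- caddy_left (a point): Centre of the floor (upper side) of the caddy's +y compartment, at x = 0, y = 49, z = 4 mm of the caddy; axes as its. Compartment 112 (x) by 94 (y) mm inside; a 4 mm partition at the caddy's y = 0, under the grip bar, parts the two.
- caddy_right (a point): The same for the -y compartment, at y = -49 mm of the caddy.
- tube_mid (a point): Centre of the closed grey-and-white plastic tube lying on the desk: 95 mm long along its y, 32 mm thick in x and z, 90 g (it does not roll). It fits a compartment only with its length along the caddy's x.
- dropper_bottle: Amber dropper bottle, upright, 33 mm wide, 94 mm high; origin at the centre of its underside. Leave alone.
- slide_box_mid (a point): Centre of a closed tan slide box, 69 by 98 by 31 mm (length along its y). Leave alone.
- wafer_box: Round white wafer carrier, 66 mm wide, 18 mm high; origin at the centre of its underside. Leave alone.
- tube: The same tube; its origin lies under its middle, 16 mm below tube_mid.
Not all that is in view belongs to the job. Of the things that look like the tube, the largest one is meant.

How it is judged:
On the way, in this order (a step that is already met when the one before it is completed fails the run):
1. the caddy's strip is brought over the cleat with the caddy tipped (angle between caddy's own z axis and vertical above 0.09 rad and z of caddy_hook in the frame of cleat_edge between -0.016 and 0.06 m and x of caddy_hook in the frame of cleat_edge between -0.015 and 0.03 m and y of caddy_hook in the frame of cleat_edge between -0.04 and 0.04 m), for 0.1 s.
2. the caddy hangs home on the cleat, let go, with the tube not yet in it (angle between caddy's own z axis and vertical below 0.06 rad and angle between the x axis of caddy and the x axis of cleat_board, either way round below 0.07 rad and z of caddy_hook in the frame of cleat_edge between -0.022 and -0.009 m and y of caddy_hook in the frame of cleat_edge between -0.02 and 0.02 m and x of caddy_hook in the frame of cleat_edge between 0.004 and 0.022 m and contact force between the fingers and caddy below 0.1 N and distance between tube_mid and caddy_grip above 0.1 m), for 0.3 s.
At the end, for the whole second after the job is handed in: Caddy hangs plumb (0.06 rad) and square (0.07 rad); strip edge 9 to 22 mm below and 4 to 22 mm behind the cleat edge, centred within 20 mm. Tube lies in one compartment: centre within 20 mm front to back and 36 mm sideways of its middle, 10 to 23 mm above its floor. All at rest (angle between caddy's own z axis and vertical below 0.06 rad and angle between the x axis of caddy and the x axis of cleat_board, either way round below 0.07 rad and z of caddy_hook in the frame of cleat_edge between -0.022 and -0.009 m and y of caddy_hook in the frame of cleat_edge between -0.02 and 0.02 m and x of caddy_hook in the frame of cleat_edge between 0.004 and 0.022 m and ((x of tube_mid in the frame of caddy_left between -0.02 and 0.02 m and y of tube_mid in the frame of caddy_left between -0.036 and 0.036 m and z of tube_mid in the frame of caddy_left between 0.01 and 0.023 m) or (x of tube_mid in the frame of caddy_right between -0.02 and 0.02 m and y of tube_mid in the frame of caddy_right between -0.036 and 0.036 m and z of tube_mid in the frame of caddy_right between 0.01 and 0.023 m)) and linear speed of each of caddy, tube below 0.02 m/s); the robot touches nothing.
It fails at once if the dropper bottle is shifted more than 30 mm or tipped (distance of dropper_bottle from where it was at the start of the episode above 0.03 m or angle between dropper_bottle's own z axis and vertical above 0.4 rad).
It fails at once if the slide box is shifted more than 30 mm (distance of slide_box_mid from where it was at the start of the episode above 0.03 m).
It fails at once if the wafer carrier is shifted more than 30 mm (distance of wafer_box from where it was at the start of the episode above 0.03 m).
It also fails if it takes over 72 s, if anything falls off the work surface, if the arm or the gripper's body presses on something with over 40 N, if the wrist force passes 120 N, or if a joint passes its speed limit or range.

## Working session

There is one attempt and no reset: what is moved stays moved. The work goes in short steps, Python scripts to look and compute and a tool call to move; the robot and the scene stay as the last step left them, time stands still between calls to the robot, and variables do not carry over. Pictures are saved under pics/ and viewed, about 8 in all and at most 12, crops included, and the job is handed in when it is done.

Besides the shell and the picture viewer there is one more tool, called after "Call:" as name(argument=value, ...), one argument or row to a line, values as JSON. move_arm: Moves the arm, as the interface text tells. Shift numbers are shares of 0.03 m and turn numbers shares of 4 degrees, none past 1 either way. Its arguments: {"type":"object","properties":{"deltas":{"type":"array"},"grip_force":{"type":"number"}},"required":["deltas"]}

```bash
mkdir -p pics; ls; python3 - <<'E'
from bench import ctrl,cams
import cv2,numpy as np
s=ctrl.get_state();print({k:np.round(v,3).tolist() for k,v in s.items()}, ctrl.tcp_to_tips)
for n in ("scene","top","wrist"):
    d=cams.get_image(n);cv2.imwrite(f"pics/{n}0.png",cv2.cvtColor(d["image"],cv2.COLOR_RGB2BGR))
    print(n,d["K"].round(1).tolist(),(d.get("world_from_camera") if n!="wrist" else d["tool_from_camera"]).round(3).tolist())
E
```

```text
pics
{'time': 0.0, 'joint_positions': [1.323, 0.322, -0.07, 1.452, 0.023, 1.371, -0.057], 'qd': [-0.0, -0.001, 0.0, -0.001, 0.001, -0.0, -0.0], 'joint_torque': [0.0, -49.129, -0.404, -31.254, -0.064, 0.044, 0.0], 'position': [0.168, -0.627, 0.243], 'tool_rot': [-3.113, -0.41, 0.001], 'ft_force': [0.129, -0.031, 1.052], 'torque': [-0.013, 0.062, -0.028], 'grip_width': 1.006} 0.022
scene [[401.6, 0.0, 274.9], [0.0, 401.6, 214.6], [0.0, 0.0, 1.0]] [[-0.758, -0.455, 0.468, 0.018], [-0.652, 0.53, -0.541, 0.61], [-0.002, -0.716, -0.699, 0.847], [0.0, 0.0, 0.0, 1.0]]
top [[487.0, 0.0, 269.5], [0.0, 487.0, 206.0], [0.0, 0.0, 1.0]] [[0.002, -0.995, 0.101, 0.382], [-1.0, -0.003, -0.017, 0.043], [0.018, -0.101, -0.995, 1.334], [0.0, 0.0, 0.0, 1.0]]
wrist [[325.2, 0.0, 282.6], [0.0, 325.2, 207.6], [0.0, 0.0, 1.0]] [[-0.001, -0.969, -0.247, 0.067], [1.0, -0.0, -0.0, 0.001], [0.0, -0.247, 0.969, -0.14], [0.0, 0.0, 0.0, 1.0]]
```

View pics/scene0.png

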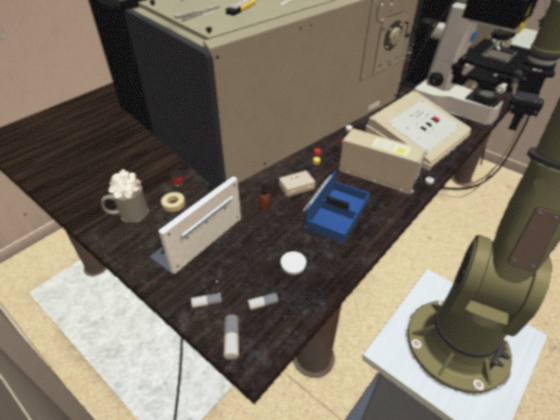

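View pics/top0.png

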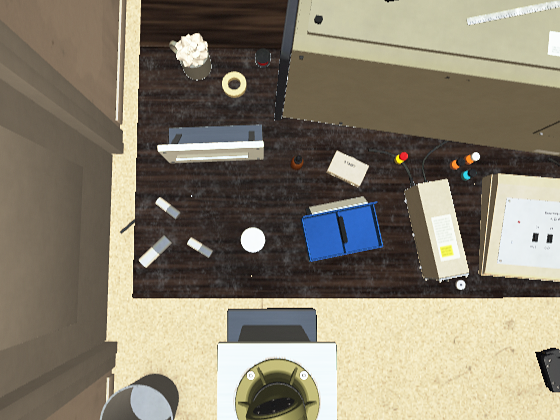

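Scene and top views show: caddy at top (342,232), board (212,148), bottle (297,162), slide box (348,168), wafer carrier (253,240). Tube candidates are (167,208), (200,247) and (155,251), and the last looks largest. I'll check that in one close crop.

```bash
python3 - <<'E'
import cv2
i=cv2.imread("pics/top0.png")[115:285,130:396]
cv2.imwrite("pics/crop1.png",cv2.resize(i,None,fx=3,fy=3,interpolation=cv2.INTER_CUBIC))
E
```

```text
(no output)
```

View pics/crop1.png

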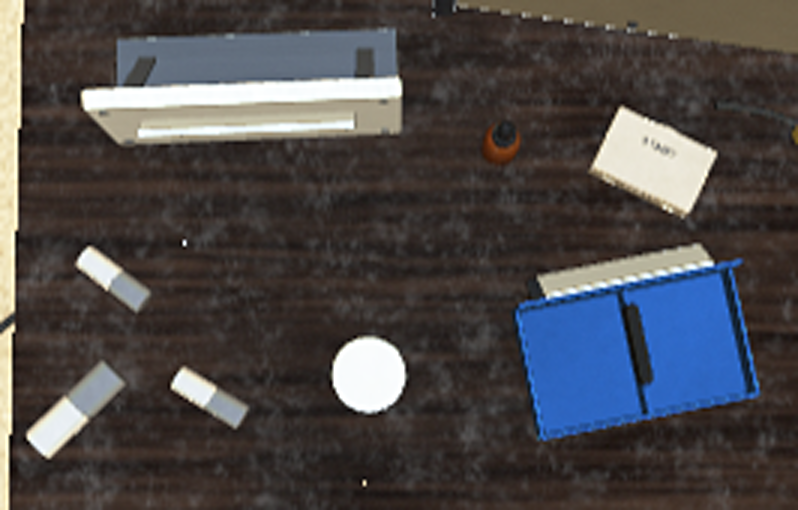

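Crop: the large tube is at crop (76,410), clearly bigger than those at (113,280) and (209,398). The caddy bar is about (638,343), and the board's front foot edge runs (125,145) to (400,133).

```bash
cat > h.py <<'E'
from bench import ctrl,cams
import cv2,numpy as np
from scipy.spatial.transform import Rotation as R
def ray(d,px,z,T=None,fish=False):
    K=d["K"];T=d["world_from_camera"] if T is None else T
    v=np.array([(px[0]-K[0,2])/K[0,0],(px[1]-K[1,2])/K[1,1],1.])
    if fish:
        r=np.hypot(v[0],v[1]);v=np.array([*(v[:2]/max(r,1e-9)*np.sin(r)),np.cos(r)])
    w=T[:3,:3]@v;o=T[:3,3];return o+w*(z-o[2])/w[2]
def proj(d,P,T=None,fish=False):
    K=d["K"];T=d["world_from_camera"] if T is None else T
    p=T[:3,:3].T@(np.asarray(P)-T[:3,3])
    if fish:
        r=np.hypot(p[0],p[1]);th=np.arctan2(r,p[2]);u=p[:2]/r*th
    else:u=p[:2]/p[2]
    return u*K[0,0]+K[:2,2]
def tool():
    s=ctrl.get_state();T=np.eye(4);T[:3,:3]=R.from_rotvec(s["tool_rot"]).as_matrix();T[:3,3]=s["position"];return T
def shot(n,name):
    T=tool();d=cams.get_image(n);cv2.imwrite(f"pics/{name}.png",cv2.cvtColor(d["image"],cv2.COLOR_RGB2BGR))
    return d,(T@d["tool_from_camera"] if n=="wrist" else d["world_from_camera"])
E
python3 - <<'E'
from h import *
d=cams.get_image("top")
for n,c,z in [("board bl",(125,145),0),("board br",(400,133),0),("boardtop fl",(84,110),.165),("btop fr",(402,97),.165),
 ("cleat l",(138,137),.137),("cleat r",(355,128),.137),("bar b",(630,305),.058),("bar f",(647,384),.058),
 ("rim FL",(541,440),.036),("rim FR",(760,395),.036),("rim BL",(516,308),.036),("tube w",(36,448),.016),("tube g",(113,371),.016),
 ("bottle",(502,150),.03),("bottletop",(505,132),.094),("box",(655,155),.031),("box r",(718,152),.031),("wafer",(369,373),.018)]:
    p=np.array(c)/3+[130-.33,115-.33]
    print(n,ray(d,p,z).round(3))
E
```

```text
board bl [0.636 0.292 0.   ]
board br [ 0.649  0.038 -0.   ]
boardtop fl [0.633 0.295 0.165]
btop fr [0.646 0.037 0.165]
cleat l [0.617 0.255 0.137]
cleat r [0.625 0.076 0.137]
bar b [ 0.485 -0.164  0.058]
bar f [ 0.416 -0.178  0.058]
rim FL [ 0.367 -0.087  0.036]
rim FR [ 0.407 -0.283  0.036]
rim BL [ 0.484 -0.066  0.036]
tube w [0.359 0.362 0.016]
tube g [0.428 0.295 0.016]
bottle [ 0.628 -0.054  0.03 ]
bottletop [ 0.631 -0.052  0.094]
box [ 0.624 -0.193  0.031]
box r [ 0.627 -0.251  0.031]
wafer [0.426 0.065 0.018]
```

Call:
move_arm(
  deltas=[
    {"linear": [0.93,-0.87,0],"turn": [0,0,0],"claw": 0},
    {"linear": [0.93,-0.87,0],"turn": [0,0,0],"claw": 0},
    {"linear": [0.93,-0.87,0],"turn": [0,0,0],"claw": 0},
    {"linear": [0.93,-0.87,0],"turn": [0,0,0],"claw": 0},
    {"linear": [0.93,-0.87,0],"turn": [0,0,0],"claw": 0},
    {"linear": [0.93,-0.87,0],"turn": [0,0,0],"claw": 0},
    {"linear": [0.93,-0.87,0],"turn": [0,0,0],"claw": 0},
    {"linear": [0.93,-0.87,0],"turn": [0,0,0],"claw": 0},
    {"linear": [0.93,-0.87,0],"turn": [0,0,0],"claw": 0},
    {"linear": [0.93,-0.87,0],"turn": [0,0,0],"claw": 0},
    {"linear": [0.93,-0.87,0],"turn": [0,0,0],"claw": 0},
    {"linear": [0.93,-0.87,0],"turn": [0,0,0],"claw": 0},
    {"linear": [0.93,-0.87,0],"turn": [0,0,0],"claw": 0},
    {"linear": [0.93,-0.87,0],"turn": [0,0,0],"claw": 0},
    {"linear": [0,0,0],"turn": [0,0,0.95],"claw": 0},
    {"linear": [0,0,0],"turn": [0,0,0],"claw": 0},
    {"linear": [0,0,0],"turn": [0,0,0],"claw": 0},
    {"linear": [0,0,0],"turn": [0,0,0],"claw": 0},
  ],
  grip_force=45,
)

```text
time: 1.7
position: [0.4502, -0.1751, 0.2444]
tool_rot: [3.126, 0.305, -0.001]
ft_force: [-0.3, 0.4, 0.0]
grip_width: 1.005
```

```bash
python3 - <<'E'
from h import *
d,T=shot("wrist","w1")
for z in (0.058,):
    for x in (-30,42): print(proj(d,[.452-.006*0+ (x-6)/1000*.98, -.172+(x-6)/1000*.195, z],T,True))
E
```

```text
[278.90807603 223.97965611]
[278.56921681 155.19387372]
```

View pics/w1.png

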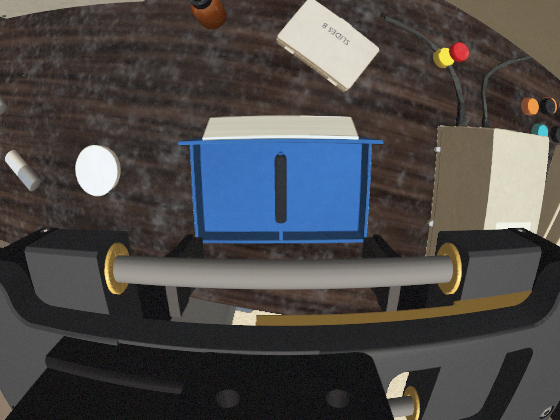

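The wrist view shows the bar from (280,155) to (280,222), within 2 px of the prediction, and aligned. I'll descend and grip.

Call:
move_arm(
  deltas=[
    {"linear": [0.07,-0.06,0.8],"turn": [0,0,0],"claw": 0},
    {"linear": [0,0,0.8],"turn": [0,0,0],"claw": 0},
    {"linear": [0,0,0.8],"turn": [0,0,0],"claw": 0},
    {"linear": [0,0,0.8],"turn": [0,0,0],"claw": 0},
    {"linear": [0,0,0.8],"turn": [0,0,0],"claw": 0},
    {"linear": [0,0,0.8],"turn": [0,0,0],"claw": 0},
    {"linear": [0,0,0.8],"turn": [0,0,0],"claw": 0},
    {"linear": [0,0,0.6],"turn": [0,0,0],"claw": 0},
    {"linear": [0,0,0.4],"turn": [0,0,0],"claw": 0},
    {"linear": [0,0,0],"turn": [0,0,0],"claw": 0},
    {"linear": [0,0,0],"turn": [0,0,0],"claw": 0},
    {"linear": [0,0,0],"turn": [0,0,0],"claw": 0.5},
    {"linear": [0,0,0],"turn": [0,0,0],"claw": 1},
    {"linear": [0,0,0],"turn": [0,0,0],"claw": 1},
    {"linear": [0,0,0],"turn": [0,0,0],"claw": 1},
    {"linear": [0,0,0],"turn": [0,0,0],"claw": 1},
    {"linear": [0,0,0],"turn": [0,0,0],"claw": 1},
    {"linear": [0,0,0],"turn": [0,0,0],"claw": 1},
  ],
  grip_force=45,
)

```text
time: 3.25
position: [0.4527, -0.1717, 0.0467]
tool_rot: [3.126, 0.307, 0.0]
ft_force: [-0.3, -0.3, 0.1]
grip_width: 0.552
```

Call:
move_arm(
  deltas=[
    {"linear": [0,0,0],"turn": [0,0,0],"claw": 1},
    {"linear": [0,0,0],"turn": [0,0,0],"claw": 1},
    {"linear": [0,0,0],"turn": [0,0,0],"claw": 1},
    {"linear": [0,0,0],"turn": [0,0,0],"claw": 1},
    {"linear": [0,0,0],"turn": [0,0,0],"claw": 1},
    {"linear": [0,0,0],"turn": [0,0,0],"claw": 1},
    {"linear": [0,0,0],"turn": [0,0,0],"claw": 1},
    {"linear": [0,0,0],"turn": [0,0,0],"claw": 1},
  ],
)

```text
time: 3.92
position: [0.4526, -0.1718, 0.0465]
tool_rot: [3.126, 0.307, 0.0]
ft_force: [-0.8, -0.9, -0.6]
grip_width: 0.132
```

Call:
move_arm(
  deltas=[
    {"linear": [0,0,0],"turn": [0,0,0],"claw": 1},
    {"linear": [0,0,-0.2],"turn": [0,0,0],"claw": 1},
    {"linear": [0,0,-0.4],"turn": [0,0,0],"claw": 1},
    {"linear": [0,0,-0.6],"turn": [0,0,0],"claw": 1},
    {"linear": [0,0,-0.6],"turn": [0,0,0],"claw": 1},
    {"linear": [0,0,-0.6],"turn": [0,0,0],"claw": 1},
    {"linear": [0,0,-0.6],"turn": [0,0,0],"claw": 1},
    {"linear": [0,0,-0.6],"turn": [0,0,0],"claw": 1},
    {"linear": [0,0,-0.6],"turn": [0,0,0],"claw": 1},
    {"linear": [0,0,-0.6],"turn": [0,0,0],"claw": 1},
    {"linear": [0,0,-0.6],"turn": [0,0,0],"claw": 1},
    {"linear": [0,0,-0.4],"turn": [0,0,0],"claw": 1},
    {"linear": [0,0,-0.2],"turn": [0,0,0],"claw": 1},
    {"linear": [0,0,0],"turn": [0,0,0],"claw": 1},
  ],
)

```text
time: 5.08
position: [0.4531, -0.1717, 0.2279]
tool_rot: [3.125, 0.307, 0.003]
ft_force: [0.2, 0.0, -4.9]
grip_width: 0.131
```

```bash
python3 - <<'E'
from h import *
print(np.round(ctrl.get_state()["torque"],2))
d,T=shot("wrist","w2")
E
```

```text
[ 0.02  0.02 -0.05]
```

View pics/w2.png

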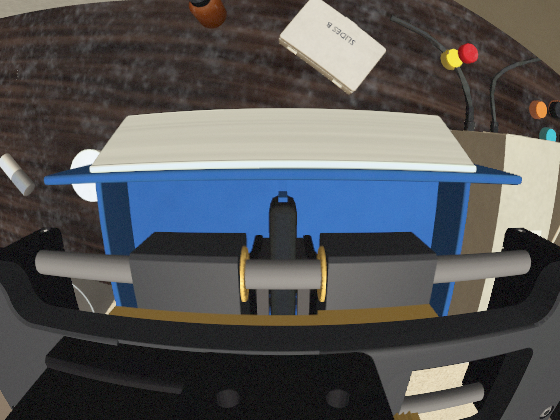

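The caddy is held level in y. Strip edge corners are (137,115) and (442,115), back plate top ends (45,181) and (520,181), and bar far end (283,195). I'll fit the caddy pose in the tool frame.

```bash
cat >> h.py <<'E'
def fit(d,T,obs):
    # caddy pose in tool frame: p=[tx,ty,tz,pitch,yaw]; nominal flipped axes
    from scipy.optimize import least_squares
    Tt=d["tool_from_camera"]
    def M(p): return R.from_euler("xyz",[np.pi,p[3],p[4]]).as_matrix()
    def f(p):
        return np.concatenate([proj(d,M(p)@np.array(c)/1000+p[:3],Tt,True)-o for c,o in obs]+[np.array([p[3],p[4]])*30])
    r=least_squares(f,[-.006,0,.0465,0,0]);return r.x,r.fun
E
python3 - <<'E'
from h import *
d=cams.get_image("wrist")
obs=[((81,75,40),(137,115)),((81,-75,40),(442,115)),((60,75,76),(93,167)),((60,-75,76),(476,167)),((42,0,58),(283,197)),((81,0,40),(283,108))]
p,r=fit(d,None,obs);print(p.round(4),r.round(1))
E
```

```text
[-0.005   0.0025  0.049  -0.0066  0.0021] [-5.6 -0.8 -3.4  0.1  1.9 -1.3 -0.4 -0.4  2.8  2.9  2.6 -0.8 -0.2  0.1]
```

Call:
move_arm(
  deltas=[
    {"linear": [0,0,0],"turn": [0,0,0.52],"claw": 1},
    {"linear": [0,0,0],"turn": [0,0,0.52],"claw": 1},
    {"linear": [0,0,0],"turn": [0,0,0.52],"claw": 1},
    {"linear": [0,0,0],"turn": [0,0,0.52],"claw": 1},
    {"linear": [0.08,-0.31,0],"turn": [0,0,0],"claw": 1},
    {"linear": [0.14,-0.54,0],"turn": [0,0,0],"claw": 1},
    {"linear": [0.2,-0.77,0],"turn": [0,0,0],"claw": 1},
    {"linear": [0.2,-0.77,0],"turn": [0,0,0],"claw": 1},
    {"linear": [0.2,-0.77,0],"turn": [0,0,0],"claw": 1},
    {"linear": [0.2,-0.77,0],"turn": [0,0,0],"claw": 1},
    {"linear": [0.2,-0.77,0],"turn": [0,0,0],"claw": 1},
    {"linear": [0.2,-0.77,0],"turn": [0,0,0],"claw": 1},
    {"linear": [0.2,-0.77,0],"turn": [0,0,0],"claw": 1},
    {"linear": [0.2,-0.77,0],"turn": [0,0,0],"claw": 1},
    {"linear": [0.2,-0.77,0],"turn": [0,0,0],"claw": 1},
    {"linear": [0.2,-0.77,0],"turn": [0,0,0],"claw": 1},
    {"linear": [0.2,-0.77,0],"turn": [0,0,0],"claw": 1},
    {"linear": [0.2,-0.77,0],"turn": [0,0,0],"claw": 1},
    {"linear": [0.14,-0.54,0],"turn": [0,0,0],"claw": 1},
    {"linear": [0.08,-0.31,0],"turn": [0,0,0],"claw": 1},
  ],
)

```text
time: 6.85
position: [0.5201, 0.1641, 0.2257]
tool_rot: [-3.138, -0.087, 0.003]
ft_force: [1.3, -0.5, -5.1]
grip_width: 0.135
```

Call:
move_arm(
  deltas=[
    {"linear": [0,0,0],"turn": [0,-0.3,0],"claw": 1},
    {"linear": [0,0,0],"turn": [0,-0.45,0],"claw": 1},
    {"linear": [0,0,0],"turn": [0,-0.45,0],"claw": 1},
    {"linear": [0,0,0],"turn": [0,-0.45,0],"claw": 1},
    {"linear": [0,0,0],"turn": [0,-0.45,0],"claw": 1},
    {"linear": [0,0,0],"turn": [0,-0.45,0],"claw": 1},
    {"linear": [0,0,0],"turn": [0,-0.45,0],"claw": 1},
    {"linear": [0,0,0],"turn": [0,0,0],"claw": 1},
    {"linear": [0,0,0],"turn": [0,0,0],"claw": 1},
    {"linear": [0,0,0],"turn": [0,0,0],"claw": 1},
  ],
)

```text
time: 7.68
position: [0.5212, 0.1597, 0.2262]
tool_rot: [3.118, 0.077, -0.328]
ft_force: [-0.6, 0.8, -4.7]
grip_width: 0.136
```

```bash
python3 - <<'E'
from h import *
d,T=shot("wrist","w3")
t=tool();print(t.round(3).tolist())
print("hook",(t@[.076,0,.009,1]).round(4))
for y in (.09,-.09): print("cleat end",proj(d,[.624-.05*y,.1655+y,.137],T,True).round(0))
for y in (.13,-.13): print("top front",proj(d,[.642-.05*y,.166+y,.165],T,True).round(0))
E
```

```text
[[0.977, 0.05, -0.207, 0.521], [0.049, -0.999, -0.011, 0.16], [-0.208, 0.001, -0.978, 0.226], [0.0, 0.0, 0.0, 1.0]]
hook [0.5935 0.1635 0.2019 1.    ]
cleat end [144.  56.]
cleat end [416.  55.]
top front [71. 40.]
top front [491.  39.]
```

View pics/w3.png

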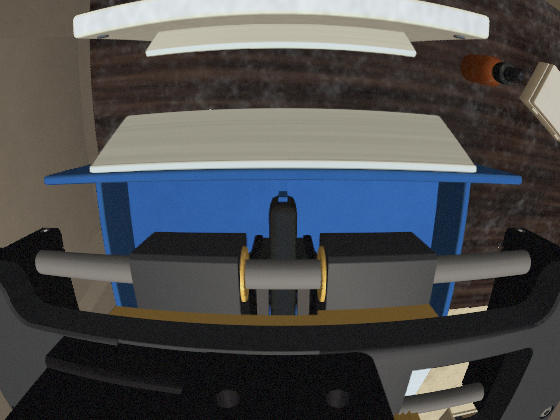

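View: cleat ends at (147,55) and (416,55) match the prediction, the top is tipped toward the board, and the caddy is centred. Next: approach, then go over the cleat edge.

Call:
move_arm(
  deltas=[
    {"linear": [0.2,0,0.24],"turn": [0,0,0],"claw": 1},
    {"linear": [0.2,0,0.24],"turn": [0,0,0],"claw": 1},
    {"linear": [0.2,0,0.24],"turn": [0,0,0],"claw": 1},
    {"linear": [0.2,0,0.24],"turn": [0,0,0],"claw": 1},
    {"linear": [0.2,0,0.24],"turn": [0,0,0],"claw": 1},
    {"linear": [0.2,0,0.24],"turn": [0,0,0],"claw": 1},
    {"linear": [0,0,0],"turn": [0,0,0],"claw": 1},
    {"linear": [0,0,0],"turn": [0,0,0],"claw": 1},
    {"linear": [0,0,0],"turn": [0,0,0],"claw": 1},
  ],
)

```text
time: 8.48
position: [0.5474, 0.162, 0.1769]
tool_rot: [3.118, 0.079, -0.328]
ft_force: [0.7, -0.0, -4.8]
grip_width: 0.132
```

```bash
cat >> h.py <<'E'
def hook():
    t=tool();s=ctrl.get_state();b=R.from_euler("z",.05).as_matrix()
    h=t@[.076,0,.009,1]
    return (b.T@(h[:3]-[.624,.1655,.137])).round(4),np.degrees(np.arctan2(-t[0,2],-t[2,2])).round(2),np.arctan2(t[1,0],t[0,0]).round(4),np.round(s["ft_force"],1),np.round(s["torque"],2)
E
python3 - <<'E'
from h import *
print(hook())
d,T=shot("wrist","w4");c=cams.get_image("scene")["image"][150:290,130:310]
w=cv2.imread("pics/w4.png")[0:220];
cv2.imwrite("pics/m4.png",np.vstack([w,cv2.resize(cv2.cvtColor(c,cv2.COLOR_RGB2BGR),(560,380),interpolation=cv2.INTER_CUBIC)]))
E
```

```text
(array([-0.0042,  0.0004,  0.0153]), np.float64(12.0), np.float64(0.0506), array([ 0.7, -0. , -4.8]), array([ 0.05, -0.5 , -0.08]))
```

View pics/m4.png

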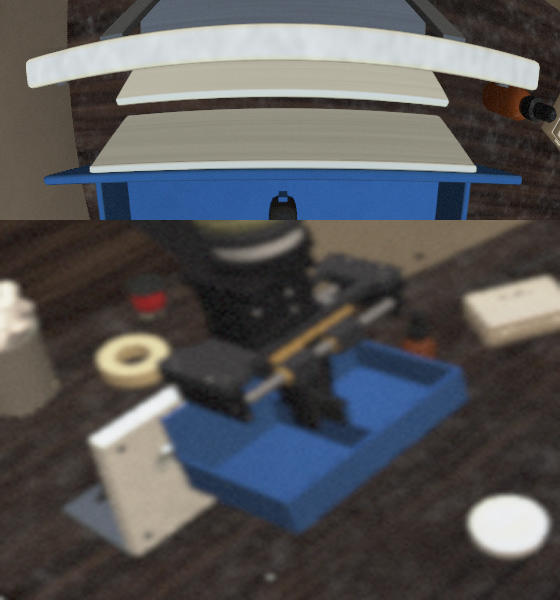

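```bash
python3 - <<'E'
from h import *
d=cams.get_image("wrist");T=tool()@d["tool_from_camera"]
print("E",[proj(d,[.624-.05*y,.1655+y,.137],T,True).round(1) for y in(-.09,0,.09)], "hook",[proj(d,[.076,y,.009],d["tool_from_camera"],True).round(1) for y in (-.075,0,.075)])
print("top front",[proj(d,[.642-.05*y,.166+y,.165],T,True).round(1) for y in(-.13,0,.13)])
E
```

```text
E [array([447.6, 105.3]), array([280.8,  95.7]), array([114.9, 105.6])] hook [array([126.5, 116. ]), array([279.9, 108.4]), array([434.4, 115.5])]
top front [array([538.6,  90.9]), array([281.4,  60.3]), array([25.4, 91.2])]
```

Model matches image to about 1 px. I'll go over the edge.

Call:
move_arm(
  deltas=[
    {"linear": [0.075,0,0.05],"turn": [0,0,0],"claw": 1},
    {"linear": [0.075,0,0.05],"turn": [0,0,0],"claw": 1},
    {"linear": [0.075,0,0.05],"turn": [0,0,0],"claw": 1},
    {"linear": [0.075,0,0.05],"turn": [0,0,0],"claw": 1},
    {"linear": [0.075,0,0.05],"turn": [0,0,0],"claw": 1},
    {"linear": [0.075,0,0.05],"turn": [0,0,0],"claw": 1},
    {"linear": [0,0,0],"turn": [0,0,0],"claw": 1},
    {"linear": [0,0,0],"turn": [0,0,0],"claw": 1},
    {"linear": [0,0,0],"turn": [0,0,0],"claw": 1},
  ],
)

```text
time: 9.38
position: [0.5587, 0.1624, 0.1651]
tool_rot: [3.118, 0.079, -0.328]
ft_force: [-0.7, -1.1, -5.3]
grip_width: 0.13
```

```bash
python3 - <<'E'
from h import *
print(hook())
E
```

```text
(array([0.0071, 0.0002, 0.0035]), np.float64(12.0), np.float64(0.0504), array([-0.7, -1.1, -5.3]), array([ 0.03, -0.47, -0.04]))
```

Call:
move_arm(
  deltas=[
    {"linear": [0.043,0,0.076],"turn": [0,0,0],"claw": 1},
    {"linear": [0.043,0,0.076],"turn": [0,0,0],"claw": 1},
    {"linear": [0.043,0,0.076],"turn": [0,0,0],"claw": 1},
    {"linear": [0.043,0,0.076],"turn": [0,0,0],"claw": 1},
    {"linear": [0.043,0,0.076],"turn": [0,0,0],"claw": 1},
    {"linear": [0,0,0],"turn": [0,0,0],"claw": 1},
    {"linear": [0,0,0],"turn": [0,0,0],"claw": 1},
  ],
)

```text
time: 9.97
position: [0.563, 0.1625, 0.1526]
tool_rot: [3.118, 0.078, -0.327]
ft_force: [1.3, -0.1, -4.4]
grip_width: 0.132
```

```bash
python3 - <<'E'
from h import *
print(hook())
E
```

```text
(array([ 0.0114,  0.    , -0.0089]), np.float64(11.96), np.float64(0.05), array([ 1.3, -0.1, -4.4]), array([ 0.02, -0.71, -0.08]))
```

Call:
move_arm(
  deltas=[
    {"linear": [-0.004,0,0.074],"turn": [0,0.375,0],"claw": 1},
    {"linear": [-0.004,0,0.074],"turn": [0,0.375,0],"claw": 1},
    {"linear": [-0.004,0,0.074],"turn": [0,0.375,0],"claw": 1},
    {"linear": [-0.004,0,0.074],"turn": [0,0.375,0],"claw": 1},
    {"linear": [-0.004,0,0.074],"turn": [0,0.375,0],"claw": 1},
    {"linear": [-0.004,0,0.074],"turn": [0,0.375,0],"claw": 1},
    {"linear": [-0.004,0,0.074],"turn": [0,0.375,0],"claw": 1},
    {"linear": [-0.004,0,0.074],"turn": [0,0.375,0],"claw": 1},
    {"linear": [0,0,0],"turn": [0,0,0],"claw": 1},
    {"linear": [0,0,0],"turn": [0,0,0],"claw": 1},
  ],
)

```text
time: 10.8
position: [0.5604, 0.1626, 0.1363]
tool_rot: [-3.14, -0.079, -0.003]
ft_force: [3.1, -0.1, -3.6]
grip_width: 0.134
```

```bash
python3 - <<'E'
from h import *
print(hook())
E
```

```text
(array([ 0.0124,  0.0003, -0.0096]), np.float64(-0.12), np.float64(0.05), array([ 3.1, -0.1, -3.6]), array([ 0.25, -0.75, -0.07]))
```

Call:
move_arm(
  deltas=[
    {"linear": [0,0,0.04],"turn": [0,0,0],"claw": 1},
    {"linear": [0,0,0.04],"turn": [0,0,0],"claw": 1},
    {"linear": [0,0,0],"turn": [0,0,0],"claw": 1},
  ],
)

```text
time: 11.05
position: [0.5617, 0.1625, 0.1338]
tool_rot: [-3.14, -0.078, -0.006]
ft_force: [4.4, 0.3, 0.2]
grip_width: 0.134
```

```bash
python3 - <<'E'
from h import *
print(hook())
d,T=shot("wrist","w5")
E
```

```text
(array([ 0.0136,  0.0001, -0.0119]), np.float64(-0.2), np.float64(0.0498), array([4.4, 0.3, 0.2]), array([ 0.15, -1.39, -0.08]))
```

View pics/w5.png

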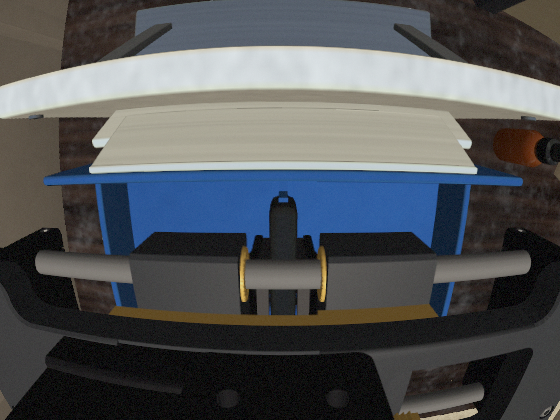

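The strip is behind the cleat (cleat ends (95,143) and (470,143) sit in front of it) and the load has been taken up. I'll settle 1 mm more and release.

Call:
move_arm(
  deltas=[
    {"linear": [0.02,0,0.035],"turn": [0,0,0],"claw": 1},
    {"linear": [0,0,0],"turn": [0,0,0],"claw": 1},
    {"linear": [0,0,0],"turn": [0,0,0],"claw": 0.8},
    {"linear": [0,0,0],"turn": [0,0,0],"claw": 0.7},
    {"linear": [0,0,0],"turn": [0,0,0],"claw": 0.6},
    {"linear": [0,0,0],"turn": [0,0,0],"claw": 0.6},
    {"linear": [0,0,0],"turn": [0,0,0],"claw": 0.6},
    {"linear": [0,0,0],"turn": [0,0,0],"claw": 0.6},
    {"linear": [0,0,0],"turn": [0,0,0],"claw": 0.6},
    {"linear": [0,0,0],"turn": [0,0,0],"claw": 0.6},
  ],
)

```text
time: 11.93
position: [0.5601, 0.1624, 0.1317]
tool_rot: [3.14, 0.079, -0.0]
ft_force: [0.3, -0.5, 0.1]
grip_width: 0.398
```

```bash
python3 - <<'E'
from h import *
print(hook(),ctrl.get_state()["grip_width"])
d,T=shot("wrist","w6")
E
```

```text
(array([ 0.012 ,  0.0001, -0.0143]), np.float64(0.01), np.float64(0.0503), array([ 0.3, -0.5,  0.1]), array([-0.03,  0.02, -0.01])) 0.39832511314397573
```

View pics/w6.png

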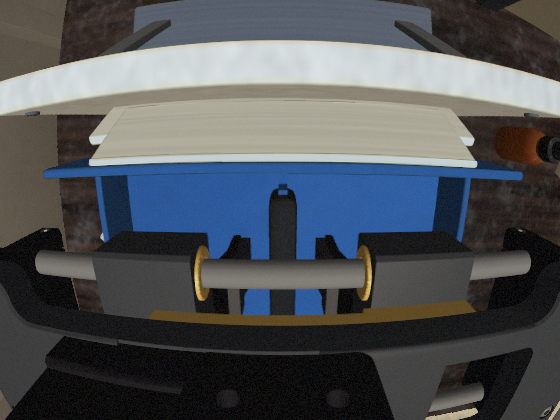

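The caddy hangs level and is released. I'll retract straight up, then go over to the tube.

Call:
move_arm(
  deltas=[
    {"linear": [0,0,0],"turn": [0,0,0],"claw": 0.5},
    {"linear": [0,0,0],"turn": [0,0,0],"claw": 0.5},
    {"linear": [0,0,-0.2],"turn": [0,0,0],"claw": 0.5},
    {"linear": [0,0,-0.4],"turn": [0,0,0],"claw": 0.5},
    {"linear": [0,0,-0.7],"turn": [0,0,0],"claw": 0.5},
    {"linear": [0,0,-0.9],"turn": [0,0,0],"claw": 0.5},
    {"linear": [0,0,-0.9],"turn": [0,0,0],"claw": 0.5},
    {"linear": [0,0,-0.9],"turn": [0,0,0],"claw": 0},
    {"linear": [0,0,-0.5],"turn": [0,0,0],"claw": 0},
    {"linear": [-0.59,-0.65,0],"turn": [0,0,0],"claw": 0},
    {"linear": [-0.59,-0.65,0],"turn": [0,0,0],"claw": 0},
    {"linear": [-0.59,-0.65,0],"turn": [0,0,0],"claw": 0},
    {"linear": [-0.59,-0.65,0],"turn": [0,0,0],"claw": 0},
    {"linear": [-0.59,-0.65,0],"turn": [0,0,0],"claw": 0},
    {"linear": [-0.59,-0.65,0],"turn": [0,0,0],"claw": 0},
    {"linear": [-0.59,-0.65,0],"turn": [0,0,0],"claw": 0},
    {"linear": [-0.59,-0.65,0],"turn": [0,0,0],"claw": 0},
    {"linear": [-0.59,-0.65,0],"turn": [0,0,0],"claw": 0},
  ],
)

```text
time: 13.48
position: [0.3912, 0.3309, 0.268]
tool_rot: [3.141, 0.08, 0.003]
ft_force: [0.5, -0.1, 0.2]
grip_width: 0.997
```

Call:
move_arm(
  deltas=[
    {"linear": [0,0,0],"turn": [0,0,0.98],"claw": 0},
    {"linear": [0,0,0],"turn": [0,0,0.98],"claw": 0},
    {"linear": [0,0,0],"turn": [0,0,0.98],"claw": 0},
    {"linear": [0,0,0],"turn": [0,0,0.98],"claw": 0},
    {"linear": [0,0,0],"turn": [0,0,0.98],"claw": 0},
    {"linear": [0,0,0],"turn": [0,0,0.98],"claw": 0},
    {"linear": [0,0,0],"turn": [0,0,0.98],"claw": 0},
    {"linear": [0,0,0],"turn": [0,0,0.98],"claw": 0},
    {"linear": [0,0,0],"turn": [0,0,0.98],"claw": 0},
    {"linear": [0,0,0],"turn": [0,0,0.98],"claw": 0},
    {"linear": [0,0,0],"turn": [0,0,0.98],"claw": 0},
    {"linear": [0,0,0],"turn": [0,0,0.98],"claw": 0},
    {"linear": [0,0,0],"turn": [0,0,0],"claw": 0},
    {"linear": [0,0,0],"turn": [0,0,0],"claw": 0},
  ],
)

```text
time: 14.65
position: [0.3976, 0.326, 0.2553]
tool_rot: [3.061, -0.565, -0.005]
ft_force: [-0.7, -0.5, 0.2]
grip_width: 0.998
```

```bash
python3 - <<'E'
from h import *
s=ctrl.get_state();print(np.round(s["joint_positions"],2))
d,T=shot("wrist","w7")
top=cams.get_image("top")["image"][115:200,150:300]
w=cv2.imread("pics/w7.png")
cv2.imwrite("pics/m7.png",np.hstack([w[:,:450],np.pad(cv2.resize(cv2.cvtColor(top,cv2.COLOR_RGB2BGR),(345,195)),((0,225),(0,0),(0,0)))]))
for a in (-.0475,0,.0475): print(proj(d,[.3935+a*.717,.3285-a*.697,.016],T,True))
E
```

```text
[-0.86  0.04  0.12  1.75  0.01  1.37 -2.68]
[260.17872807 223.72588094]
[275.35358088 188.38618143]
[291.30270183 151.60192769]
```

View pics/m7.png

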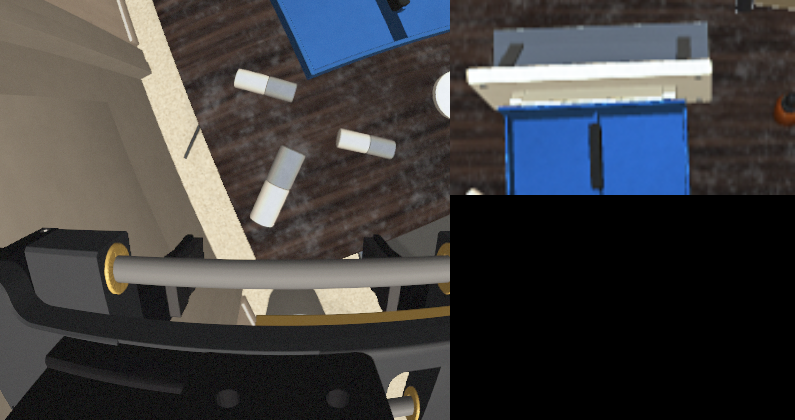

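j7 hit its limit (-2.68), so the tool is only at yaw -0.365. The half-turn-equivalent grasp lies the other way, so I'll turn back -157°. View: tube ends at (262,226) and (292,148), as predicted within about 2 px. The inset shows the caddy centred on the cleat.

Call:
move_arm(
  deltas=[
    {"linear": [0,0,0],"turn": [0,0,-0.98],"claw": 0},
    {"linear": [0,0,0],"turn": [0,0,-0.98],"claw": 0},
    {"linear": [0,0,0],"turn": [0,0,-0.98],"claw": 0},
    {"linear": [0,0,0],"turn": [0,0,-0.98],"claw": 0},
    {"linear": [0,0,0],"turn": [0,0,-0.98],"claw": 0},
    {"linear": [0,0,0],"turn": [0,0,-0.98],"claw": 0},
    {"linear": [0,0,0],"turn": [0,0,-0.98],"claw": 0},
    {"linear": [0,0,0],"turn": [0,0,-0.98],"claw": 0},
    {"linear": [0,0,0],"turn": [0,0,-0.98],"claw": 0},
    {"linear": [0,0,0],"turn": [0,0,-0.98],"claw": 0},
    {"linear": [0,0,0],"turn": [0,0,-0.98],"claw": 0},
    {"linear": [0,0,0],"turn": [0,0,-0.98],"claw": 0},
    {"linear": [0,0,0],"turn": [0,0,-0.98],"claw": 0},
    {"linear": [0,0,0],"turn": [0,0,-0.98],"claw": 0},
    {"linear": [0,0,0],"turn": [0,0,-0.98],"claw": 0},
    {"linear": [0,0,0],"turn": [0,0,-0.98],"claw": 0},
    {"linear": [0,0,0],"turn": [0,0,-0.98],"claw": 0},
    {"linear": [0,0,0],"turn": [0,0,-0.98],"claw": 0},
    {"linear": [0,0,0],"turn": [0,0,-0.98],"claw": 0},
    {"linear": [0,0,0],"turn": [0,0,-0.98],"claw": 0},
  ],
)

```text
time: 16.42
position: [0.3995, 0.3233, 0.2547]
tool_rot: [2.739, 1.497, -0.034]
ft_force: [0.7, -0.2, -0.8]
grip_width: 1.001
```

Call:
move_arm(
  deltas=[
    {"linear": [0,0,0],"turn": [0,0,-0.98],"claw": 0},
    {"linear": [0,0,0],"turn": [0,0,-0.98],"claw": 0},
    {"linear": [0,0,0],"turn": [0,0,-0.98],"claw": 0},
    {"linear": [0,0,0],"turn": [0,0,-0.98],"claw": 0},
    {"linear": [0,0,0],"turn": [0,0,-0.98],"claw": 0},
    {"linear": [0,0,0],"turn": [0,0,-0.98],"claw": 0},
    {"linear": [0,0,0],"turn": [0,0,-0.98],"claw": 0},
    {"linear": [0,0,0],"turn": [0,0,-0.98],"claw": 0},
    {"linear": [0,0,0],"turn": [0,0,-0.98],"claw": 0},
    {"linear": [0,0,0],"turn": [0,0,-0.98],"claw": 0},
    {"linear": [0,0,0],"turn": [0,0,-0.98],"claw": 0},
    {"linear": [0,0,0],"turn": [0,0,-0.98],"claw": 0},
    {"linear": [0,0,0],"turn": [0,0,-0.98],"claw": 0},
    {"linear": [0,0,0],"turn": [0,0,-0.98],"claw": 0},
    {"linear": [0,0,0],"turn": [0,0,-0.98],"claw": 0},
    {"linear": [0,0,0],"turn": [0,0,-0.98],"claw": 0},
    {"linear": [0,0,0],"turn": [0,0,-0.98],"claw": 0},
    {"linear": [0,0,0],"turn": [0,0,-0.98],"claw": 0},
    {"linear": [0,0,0],"turn": [0,0,-0.98],"claw": 0},
    {"linear": [0,0,0],"turn": [0,0,0],"claw": 0},
  ],
)

```text
time: 18.08
position: [0.3995, 0.3233, 0.2547]
tool_rot: [1.284, 2.863, -0.046]
ft_force: [-0.3, 0.2, -0.0]
grip_width: 0.999
```

```bash
python3 - <<'E'
from h import *
s=ctrl.get_state();print(np.round(s["joint_positions"],2),s["position"].round(4) if hasattr(s["position"],"round") else s["position"])
t=tool();print(t[:3,:3].round(3).tolist(),"yaw",np.arctan2(t[1,0],t[0,0]))
d,T=shot("wrist","w8")
im=d["image"].astype(int)
for a in (-.0475,0,.0475): print(proj(d,[.3935+a*.717,.3285-a*.697,.016],T,True).round(1))
d2=cv2.imread("pics/w7.png");
E
```

```text
[-0.79  0.05  0.05  1.75  0.01  1.37 -0.02] [0.3995 0.3233 0.2547]
[[-0.665, 0.747, -0.009], [0.746, 0.665, -0.028], [-0.015, -0.026, -1.0]] yaw 2.2987727197651706
[284.4 132.5]
[287.3 172.9]
[290.  211.8]
```

View pics/w8.png

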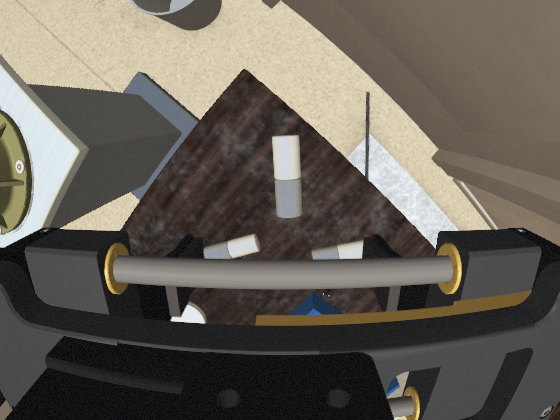

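Tube end-to-end (286,136) to (289,217), nearly aligned. Working out the correction.

Call:
move_arm(
  deltas=[
    {"linear": [0,0,0],"turn": [-0.37,0.21,-0.53],"claw": 0},
    {"linear": [0,0,0],"turn": [0,0,0],"claw": 0},
    {"linear": [0,0,0],"turn": [0,0,0],"claw": 0},
  ],
)

```text
time: 18.38
position: [0.3992, 0.3234, 0.2547]
tool_rot: [1.237, 2.888, -0.001]
ft_force: [1.2, 0.5, -0.0]
grip_width: 1.0
```

```bash
python3 - <<'E'
from h import *
d=cams.get_image("wrist");t=tool()
# tube rays from w8 need w8 pose: recorded rotvec/pos
T8=np.eye(4);T8[:3,:3]=R.from_rotvec([1.284,2.863,-.046]).as_matrix();T8[:3,3]=[.3995,.3233,.2547];T8=T8@d["tool_from_camera"]
m=(ray(d,(286,136),.016,T8,True)+ray(d,(289,217),.016,T8,True))/2;print(m, ray(d,(286,136),.016,T8,True),ray(d,(289,217),.016,T8,True))
print("yaw",np.arctan2(t[1,0],t[0,0]),t[:3,2].round(3),t[:3,3].round(4),"delta tool for TCP z .027:",t[:3,:3].T@(np.array([m[0],m[1],.027])-t[:3,3])/.03)
E
```

```text
[0.39730484 0.32475953 0.016     ] [0.36355316 0.35981925 0.016     ] [0.43105652 0.2896998  0.016     ]
yaw 2.332967446011504 [ 0.    -0.001 -1.   ] [0.3992 0.3237 0.2546] delta tool for TCP z .027: [ 0.07146692 -0.01704809  7.5866719 ]
```

Call:
move_arm(
  deltas=[
    {"linear": [0.15,-0.02,0.8],"turn": [0,0,0],"claw": 0},
    {"linear": [0,0,0.9],"turn": [0,0,0],"claw": 0},
    {"linear": [0,0,0.9],"turn": [0,0,0],"claw": 0},
    {"linear": [0,0,0.9],"turn": [0,0,0],"claw": 0},
    {"linear": [0,0,0.9],"turn": [0,0,0],"claw": 0},
    {"linear": [0,0,0.9],"turn": [0,0,0],"claw": 0},
    {"linear": [0,0,0.9],"turn": [0,0,0],"claw": 0},
    {"linear": [0,0,0.7],"turn": [0,0,0],"claw": 0},
    {"linear": [0,0,0.4],"turn": [0,0,0],"claw": 0},
    {"linear": [0,0,0.28],"turn": [0,0,0],"claw": 0},
    {"linear": [0,0,0],"turn": [0,0,0],"claw": 0},
    {"linear": [0,0,0],"turn": [0,0,0],"claw": 0.5},
    {"linear": [0,0,0],"turn": [0,0,0],"claw": 1},
    {"linear": [0,0,0],"turn": [0,0,0],"claw": 1},
    {"linear": [0,0,0],"turn": [0,0,0],"claw": 1},
    {"linear": [0,0,0],"turn": [0,0,0],"claw": 1},
    {"linear": [0,0,0],"turn": [0,0,0],"claw": 1},
    {"linear": [0,0,0],"turn": [0,0,0],"claw": 1},
    {"linear": [0,0,0],"turn": [0,0,0],"claw": 1},
    {"linear": [0,0,0],"turn": [0,0,0],"claw": 1},
  ],
  grip_force=25,
)

```text
time: 20.1
position: [0.3953, 0.3269, 0.027]
tool_rot: [1.232, 2.89, -0.001]
ft_force: [-1.0, -0.9, -0.0]
grip_width: 0.4
```

Call:
move_arm(
  deltas=[
    {"linear": [0,0,0],"turn": [0,0,0],"claw": 1},
    {"linear": [0,0,0],"turn": [0,0,0],"claw": 1},
    {"linear": [0,0,0],"turn": [0,0,0],"claw": 1},
  ],
)

```text
time: 20.35
position: [0.3953, 0.3269, 0.027]
tool_rot: [1.232, 2.89, -0.001]
ft_force: [-0.5, 0.3, 0.7]
grip_width: 0.364
```

Gripped (31.7 mm). Lift and turn to the caddy's axis.

Call:
move_arm(
  deltas=[
    {"linear": [0,0,-0.3],"turn": [0,0,0],"claw": 1},
    {"linear": [0,0,-0.7],"turn": [0,0,0],"claw": 1},
    {"linear": [0,0,-0.9],"turn": [0,0,0],"claw": 1},
    {"linear": [0,0,-0.9],"turn": [0,0,0],"claw": 1},
    {"linear": [0,0,-0.9],"turn": [0,0,0],"claw": 1},
    {"linear": [0,0,-0.9],"turn": [0,0,0],"claw": 1},
    {"linear": [0,0,-0.9],"turn": [0,0,0],"claw": 1},
    {"linear": [0,0,-0.9],"turn": [0,0,0],"claw": 1},
    {"linear": [0,0,-0.6],"turn": [0,0,0],"claw": 1},
    {"linear": [0,0,0],"turn": [0,0,0],"claw": 1},
  ],
)

```text
time: 21.18
position: [0.397, 0.3284, 0.2421]
tool_rot: [1.231, 2.887, 0.011]
ft_force: [-0.3, 0.6, -0.5]
grip_width: 0.363
```

Call:
move_arm(
  deltas=[
    {"linear": [0,0,0],"turn": [0,0,-0.946],"claw": 1},
    {"linear": [0,0,0],"turn": [0,0,-0.946],"claw": 1},
    {"linear": [0,0,0],"turn": [0,0,-0.946],"claw": 1},
    {"linear": [0,0,0],"turn": [0,0,-0.946],"claw": 1},
    {"linear": [0,0,0],"turn": [0,0,-0.946],"claw": 1},
    {"linear": [0,0,0],"turn": [0,0,-0.946],"claw": 1},
    {"linear": [0,0,0],"turn": [0,0,-0.946],"claw": 1},
    {"linear": [0,0,0],"turn": [0,0,-0.946],"claw": 1},
    {"linear": [0,0,0],"turn": [0,0,-0.946],"claw": 1},
    {"linear": [0,0,0],"turn": [0,0,-0.946],"claw": 1},
    {"linear": [0,0,0],"turn": [0,0,-0.946],"claw": 1},
    {"linear": [0,0,0],"turn": [0,0,-0.946],"claw": 1},
    {"linear": [0,0,0],"turn": [0,0,-0.946],"claw": 1},
    {"linear": [0,0,0],"turn": [0,0,0],"claw": 1},
    {"linear": [0,0,0],"turn": [0,0,0],"claw": 1},
  ],
)

```text
time: 22.43
position: [0.3949, 0.3266, 0.2362]
tool_rot: [0.08, -3.139, 0.002]
ft_force: [0.7, -0.4, -1.4]
grip_width: 0.366
```

```bash
python3 - <<'E'
from h import *
d,T=shot("wrist","w9");t=tool()
print(np.round(ctrl.get_state()["joint_positions"],2),"yaw",np.arctan2(t[1,0],t[0,0]),t[:3,2].round(3),t[:3,3].round(4),"delta",t[:3,:3].T@(np.array([.5546,.2109,.25])-t[:3,3])/.03)
# tube extent in the tool frame, by segmentation: bright low-saturation pixels in front of gripper
hsv=cv2.cvtColor(cv2.imread("pics/w9.png"),cv2.COLOR_BGR2HSV)
c=cams.get_image("wrist")
print([proj(d,[x,0,0.011],d["tool_from_camera"],True).round(0) for x in(-.0475,0,.0475)])
tp=cams.get_image("top");cv2.imwrite("pics/t9.png",cv2.cvtColor(tp["image"],cv2.COLOR_RGB2BGR))
b=tp["image"].astype(int)
m=((b[...,2]>110)&(b[...,2]-b[...,0]>60)).astype(np.uint8)
n,_,st,ce=cv2.connectedComponentsWithStats(m)
k=[(st[i].tolist(),ce[i].round(1)) for i in range(1,n) if st[i,4]>150];print(k)
# column profile of the blue at the tray rim
print([(proj(tp,[.557+x*.9988-y*.05,.162+x*.05+y*.9988,z])).round(1) for x,y,z in((-.06,.1,.119),(-.06,-.1,.119),(.06,.1,.161),(.06,-.1,.161))])
E
```

```text
[-0.79  0.04  0.05  1.8  -0.    1.31  0.88] yaw -3.0905995959085386 [-0.001 -0.001 -1.   ] [0.395  0.3267 0.2364] delta [-5.1166468  -4.125767   -0.45467693]
[array([285., 337.]), array([285., 262.]), array([285., 168.])]
[([174, 162, 81, 50, 3320], array([214.6, 187.6]))]
[array([174.5, 211. ]), array([254.6, 207.3]), array([170. , 160.4]), array([252.1, 156.8])]
```

```bash
python3 - <<'E'
import cv2
i=cv2.imread("pics/w9.png")
print([(r,i[r,285].tolist()) for r in range(140,236,4)])
E
```

```text
[(140, [38, 38, 46]), (144, [52, 56, 63]), (148, [58, 66, 79]), (152, [57, 66, 80]), (156, [47, 50, 61]), (160, [55, 57, 62]), (164, [67, 71, 81]), (168, [137, 152, 160]), (172, [172, 188, 196]), (176, [224, 219, 215]), (180, [222, 218, 214]), (184, [223, 218, 214]), (188, [221, 218, 213]), (192, [221, 219, 214]), (196, [222, 218, 214]), (200, [222, 218, 215]), (204, [222, 218, 215]), (208, [221, 219, 215]), (212, [220, 219, 214]), (216, [222, 219, 216]), (220, [221, 219, 215]), (224, [221, 220, 216]), (228, [222, 221, 216]), (232, [224, 222, 217])]
```

Call:
move_arm(
  deltas=[
    {"linear": [-0.4,-0.32,-0.2],"turn": [0,0,0],"claw": 1},
    {"linear": [-0.6,-0.48,-0.25],"turn": [0,0,0],"claw": 1},
    {"linear": [-0.6,-0.48,0],"turn": [0,0,0],"claw": 1},
    {"linear": [-0.6,-0.48,0],"turn": [0,0,0],"claw": 1},
    {"linear": [-0.6,-0.48,0],"turn": [0,0,0],"claw": 1},
    {"linear": [-0.6,-0.48,0],"turn": [0,0,0],"claw": 1},
    {"linear": [-0.6,-0.48,0],"turn": [0,0,0],"claw": 1},
    {"linear": [-0.6,-0.48,0],"turn": [0,0,0],"claw": 1},
    {"linear": [-0.5,-0.44,0],"turn": [0,0,0],"claw": 1},
    {"linear": [0,0,0],"turn": [0,0,0],"claw": 1},
    {"linear": [0,0,0],"turn": [0,0,0],"claw": 1},
    {"linear": [0,0,0],"turn": [0,0,0],"claw": 1},
  ],
)

```text
time: 23.58
position: [0.554, 0.2124, 0.2502]
tool_rot: [0.083, -3.139, -0.0]
ft_force: [-0.2, 0.4, -0.5]
grip_width: 0.365
```

The tube is centred in the jaws (its end is at row ~170, predicted 168). Lower into the +y compartment.

Call:
move_arm(
  deltas=[
    {"linear": [-0.02,-0.05,0.3],"turn": [0,0,0],"claw": 1},
    {"linear": [0,0,0.5],"turn": [0,0,0],"claw": 1},
    {"linear": [0,0,0.6],"turn": [0,0,0],"claw": 1},
    {"linear": [0,0,0.6],"turn": [0,0,0],"claw": 1},
    {"linear": [0,0,0.5],"turn": [0,0,0],"claw": 1},
    {"linear": [0,0,0.5],"turn": [0,0,0],"claw": 1},
    {"linear": [0,0,0.4],"turn": [0,0,0],"claw": 1},
    {"linear": [0,0,0.4],"turn": [0,0,0],"claw": 1},
    {"linear": [0,0,0.3],"turn": [0,0,0],"claw": 1},
    {"linear": [0,0,0.2],"turn": [0,0,0],"claw": 1},
    {"linear": [0,0,0.1],"turn": [0,0,0],"claw": 1},
    {"linear": [0,0,0.05],"turn": [0,0,0],"claw": 1},
    {"linear": [0,0,0],"turn": [0,0,0],"claw": 1},
    {"linear": [0,0,0],"turn": [0,0,0],"claw": 1},
  ],
)

```text
time: 24.75
position: [0.5557, 0.2102, 0.1176]
tool_rot: [-0.083, 3.14, 0.0]
ft_force: [0.1, 0.0, -1.2]
grip_width: 0.366
```

Call:
move_arm(
  deltas=[
    {"linear": [0.02,0,0.04],"turn": [0,0,0],"claw": 1},
    {"linear": [0,0,0.03],"turn": [0,0,0],"claw": 1},
    {"linear": [0,0,0],"turn": [0,0,0],"claw": 1},
    {"linear": [0,0,0],"turn": [0,0,0],"claw": 1},
  ],
)

```text
time: 25.08
position: [0.555, 0.2102, 0.1154]
tool_rot: [-0.083, 3.14, -0.0]
ft_force: [-0.2, 0.1, 1.3]
grip_width: 0.362
```

Contact (fz up). Release slowly, then rise.

Call:
move_arm(
  deltas=[
    {"linear": [0,0,0],"turn": [0,0,0],"claw": 0.6},
    {"linear": [0,0,0],"turn": [0,0,0],"claw": 0.5},
    {"linear": [0,0,0],"turn": [0,0,0],"claw": 0.46},
    {"linear": [0,0,0],"turn": [0,0,0],"claw": 0.46},
    {"linear": [0,0,0],"turn": [0,0,0],"claw": 0.46},
    {"linear": [0,0,0],"turn": [0,0,0],"claw": 0.46},
    {"linear": [0,0,-0.1],"turn": [0,0,0],"claw": 0.46},
    {"linear": [0,0,-0.3],"turn": [0,0,0],"claw": 0.46},
    {"linear": [0,0,-0.5],"turn": [0,0,0],"claw": 0.46},
    {"linear": [0,0,-0.8],"turn": [0,0,0],"claw": 0.46},
    {"linear": [0,0,-0.9],"turn": [0,0,0],"claw": 0.46},
    {"linear": [0,0,-0.9],"turn": [0,0,0],"claw": 0.46},
    {"linear": [0,0,-0.9],"turn": [0,0,0],"claw": 0.46},
    {"linear": [0.5,0,-0.5],"turn": [0,0,0],"claw": 0.46},
    {"linear": [0.8,0,0],"turn": [0,0,0],"claw": 0.46},
    {"linear": [0.8,0,0],"turn": [0,0,0],"claw": 0.46},
    {"linear": [0.8,0,0],"turn": [0,0,0],"claw": 0.46},
    {"linear": [0,0,0],"turn": [0,0,0],"claw": 0.46},
    {"linear": [0,0,0],"turn": [0,0,0],"claw": 0.46},
  ],
)

```text
time: 26.67
position: [0.4674, 0.2058, 0.2632]
tool_rot: [-0.085, 3.139, 0.001]
ft_force: [0.0, -0.3, 0.3]
grip_width: 0.537
```

```bash
python3 - <<'E'
from h import *
b=cams.get_image("top")["image"];s=cams.get_image("scene")["image"]
a=cv2.resize(b[115:235,145:305],(480,360),interpolation=cv2.INTER_CUBIC);c=cv2.resize(s[150:290,140:270],(300,323),interpolation=cv2.INTER_CUBIC)
im=np.zeros((360,780,3),np.uint8);im[:,:480]=a;im[:323,480:]=c
cv2.imwrite("pics/f.png",cv2.cvtColor(im,cv2.COLOR_RGB2BGR))
d=cams.get_image("top")
for x in(-.0475,0,.0475):
    p=proj(d,[.557+x*.9988-.049*.05,.162+x*.05+.049*.9988,.103]);print(p.round(1),((p-[145,115])*3).round(0))
E
```

```text
[195.6 205.8] [152. 272.]
[195.  187.2] [150. 217.]
[194.4 168.8] [148. 161.]
```

View pics/f.png

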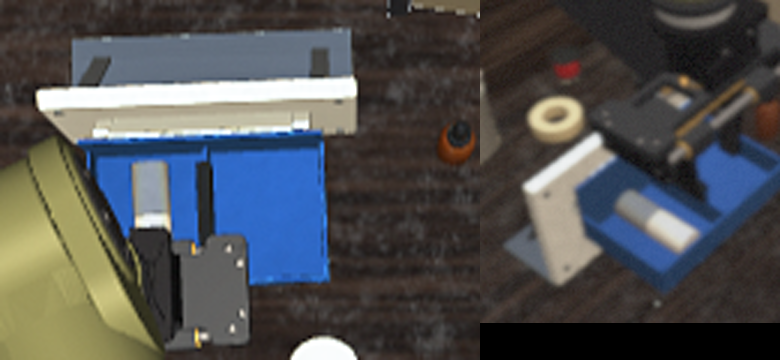

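The final view shows the tube flat in the +y compartment: its back end is at inset (151,161), predicted (148,161). The caddy's front corner is at (328,281), so its pose is unchanged, and the gripper is clear.

```bash
python3 -c "
from bench import ctrl
print(ctrl.get_state()['ft_force'],ctrl.close_job())"
```

```text
the job is handed in; nothing more can be done
[ 0.41692746 -0.295277    0.38259926] None
```

I hung the caddy on the cleat, laid the large grey-and-white tube in its +y compartment, and handed the job in at about 27 s. No verdict is reported, so the result rests on my own last checks.

- **Caddy:** I tipped it 12° towards the board, brought the strip over the edge, levelled it and lowered it until the cleat took its weight, then let go. At release I estimated the strip edge at about 13 mm behind and 12–14 mm below the cleat edge, centred within about 1 mm. A later top view matched the expected home pose to about 1 px.
- **Tube:** It lies flat on the bottom along the caddy's x. In the last top view its visible end was within about 1 px of the prediction.
- **End state:** The gripper was clear, with no load on the wrist beyond noise. I never took the arm near the dropper bottle, slide box or wafer carrier, but I did not measure their final positions. The bottle looked in place in the last picture; the wafer carrier was only partly visible and the slide box was not in the crop.

One thing went wrong on the way: the first turn towards the tube ran the last joint to just short of its range end (-2.68 of -2.69). I took the grasp a half turn round instead.

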